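# Switch the bead feeder to the other bin and let the batch down

## Robot

A 6-joint arm with a two-finger parallel gripper is mounted at the origin on a cart in front of the work surface, level with it; the furniture and walls round the work are solid. World frame = base frame: x ahead of the robot, y to its left, z up, the work surface at z = 0. Lengths are in mm, angles in rad, forces in N, time in s.
With the tool pointing down it reaches from about 275 to 1000 mm from the base axis. Payload 8.4 kg.
Tool frame: the origin (TCP) lies at the very end of the fingers, on their centre line; the grasp point (between the pads) lies 19 mm behind it; z points along the fingers, y is the direction in which the jaws open and shut (so a half turn about z gives the same grasp; the last joint's range is limited). The gripper opens to 85 mm and grips with 20 to 120 N. Pads are 22 mm wide; open, the fingers measure 114 mm over their backs; the gripper's body (76 mm by 85 mm) begins 54 mm behind the grasp point. The pads swing forward as they close: fully open they stand 13 mm farther back than shut.
Start: joints at [-1.175, 0.353, 1.633, -0, 1.155, -0.002], TCP at [242.118, -576.2, 231.281] pointing down, gripper open.
Joint ranges: [-2.63, 2.63], [-0.92, 2.1], [0.06, 2.66], [-1.3, 4.44], [0, 2.69], [-3.02, 3.02]. Speed limits (rad/s): [2.22, 2.22, 2.79, 3.14, 3.14, 3.14].

## Interface

Orientations are given as [roll, pitch, yaw] about the fixed x, y, z axes, in that order (R = Rz(yaw) Ry(pitch) Rx(roll)).
In Python, from rig import sense, grab_frame, get_calibration, sign_off, boxes_of, trace gives the robot as it stands.
- The arm moves only by the tool servo_tool, never from a script. Its argument "rows" is a list of rows, each a list of 3 entries, a list of its own where there are three numbers: the finger opening in mm, from 0 to 85.4, then the shift along the tool's x, y, z in mm, then the turn, a rotation vector about the tool's x, y, z in degrees. A call has 1 to 8 rows; each row shifts and turns the commanded pose from where the row before left it, along the tool's axes as they then stand; what a row does not reach is not made up. A row lasts 1/8 s, in which the tool goes at most 62.5 mm and 10.7 degrees, less where a joint would pass 70% of its speed; a pose out of reach is approached as far as the arm can. A call is refused whole if a number of a shift passes 62.5 or a number of a turn 10.7, either way. A call with a gripper value outside its range is refused whole. The fingers move at their own pace and stop on an object; "force" is the grip in N (left out, the last holds). Time passes only in rows, so rows that do not move let the fingers close. It gives the time, the measured TCP pose, the force and the opening at its end, in the units of the state.
- sense(): the state, without advancing time (a new reading comes with each control period).
- grab_frame(name): name is "scene" or "top"; returns the picture (400x640x3 uint8, blue, green, red); there is no depth.
- get_calibration(name): a dict with "intrinsics" (3x3 intrinsics, pixels), "k1" (the pictures are not rectified: a ray, as slopes to the right and down, at radius r is drawn at 1 + k1 r^2 times it, then the intrinsics apply), "world_to_cam" (4x4, takes a point from world to camera coordinates). Camera axes: x right, y down, z forward; pixel columns grow to the right and rows downward; lengths in mm; the calibration is good to about 2 mm. A picture is of the moment at which its call begins. get_calibration takes no time and is no camera call.
- sign_off(): hands the job in, once; it reports no verdict.
Trained networks look in the newest picture that a camera, given by its name, has taken for a name from the list of things; names that differ only in an ending like _2 or _b are one class to them, and where a whole thing is asked for, a point or a joint stands for the part that bears it (a point fixed in the world has none). Each returns a list of dicts, best first, with "conf" (0 to 1); they miss things now and then, are a little off and sometimes report something else, mostly with a low value. They report only what shows in the picture. A call takes as long as a camera call.
- boxes_of(camera, thing): "centre" ([x, y, z] in mm, in the coordinates of the camera as it stood for that picture, good to about 4 mm: the middle of the surface that is visible of it).
- trace(camera, thing): "mask" (400x640 bool, what is visible of it).
The state is a dict: "clock": time; "qpos": joint angles; "qvel": joint speeds; "joint_efforts": joint torques, N m; "eef_pos": TCP position; "tcp_rot": TCP orientation; "contact_force": force on the tool from outside, world axes, zero at the start; "wrist_torque": the same for the moment, N m; "opening": opening from 0.0 (shut) to 1.0 (fully open).
Only numpy, scipy, OpenCV 4.12 (cv2) and the standard library are available. Lean on these libraries where they do the work, as an engineer would, in place of code of your own. Each camera call takes 0.05 s, during which the arm holds its last target. There are 200 camera calls.

## Task

The five orange beads waiting in the feeder belong in the bin on the other side from the one its seesaw gate now feeds. With the fingers alone, push the gate over its pivot on to the other chute, then press the red feed key and keep it down until all five beads have rolled into that bin, and let it spring up again. Do not touch or lift the beads or lean hard on the feeder, and leave the bins, bead jar, thread cone, tape measure and white pot where they stand.

Things in the scene. Friction and masses are not known exactly. Their poses are not given: they have to be found in the camera images.
- feeder: Fixed bench bead feeder: green base plate 245 x 96 mm, aluminium channel above. Origin on the table below the gate, z up; +x runs back along the channel, away from the operator, +y is the feeder's left. Beads wait in single file in the 24 mm channel, x = 0 (mouth, floor 92 mm high) to 168 mm, sloping down to the mouth at 1 in 10. The stop blade is at x = 50 mm.
- feeder_left_outlet (a point): Lip of the left chute, 55 mm above the table, over the left bin. A bead drops from the channel mouth on to the gate's trough, between a green back panel and a clear front guard (front face at feeder x = -27 mm, top 114 mm high), rolls off the trough's lower end and down the chute on that side.
- feeder_right_outlet (a point): The same lip of the right chute, over the right bin.
- gate (a joint): Tilt of the seesaw gate (rad) about a pivot along the feeder's x, 85 mm above the table; stops at -0.28 and +0.28. Positive: left end down, feeds the left chute; negative: right end down, feeds the right. A brass weight above the pivot makes it stay on either side: pressed past level (0) it falls over by itself. Turns easily (0.1 to 0.3 N on a pad). Starts on either side.
- gate_left_pad (a point): Middle of the top of the black ribbed press pad (24 mm in x, 32 mm in y) on the left end of the gate's steel paddle, in front of the clear guard. From the pivot it lies x -60, y +58, z +5 mm; 106 mm above the table when up, 74 mm when down. The guard's face is 21 mm behind the pad's edge.
- gate_right_pad (a point): The same on the right end (y -58 mm). The higher of the two pads is the one that is up.
- gate_weight (a point): Centre of the 24 mm brass ball that stands 36 mm above the pivot in the middle of the paddle; it leans to the side that is fed.
- feed_key (a joint): Travel of the feed key (m): 0 up (the stop blade stands 10 mm above the channel floor and holds the beads), 0.013 fully down. Beads roll past when it is down 0.011 or more. Pressed straight down; a spring gives 1.5 N at the top, 4.5 N at the bottom and lifts it when let go. Held down, all five beads run through in about 2 to 3 s.
- feed_key_top (a point): Middle of the top of the red round key cap (26 mm across), beside the channel on the feeder's right, 132 mm above the table when up, 119 mm when down.
- left_bin: Dark open parts bin, 110 (x) x 88 (y) x 44 mm, walls 3 mm, standing loose on the table under the feeder's left chute. Origin at the centre of its underside.
- right_bin: The same bin under the right chute.
- bead_jar: Clear jar of orange and red beads, 72 mm across, 121 mm high, standing behind the left bin; origin at the centre of its underside. Bystander.
- thread_cone: Orange thread cone, 62 mm across, 98 mm high, standing to the right of the channel's back end; origin at the centre of its underside. Bystander.
- tape_measure: Green tape measure, 64 x 80 x 25 mm, lying left of the left bin; origin at the centre of its underside. Bystander.
- snap_pot: White lidded pot of snaps, 69 mm across, 31 mm high, farther left; origin at the centre of its underside. Bystander.
- bead_1: Orange ceramic bead, ball of 20 mm, about 12 g, number 1 in the line from the stop blade (number 1 leads). Origin at its centre.
- bead_2: Orange ceramic bead, ball of 20 mm, about 12 g, number 2 in the line from the stop blade (number 1 leads). Origin at its centre.
- bead_3: Orange ceramic bead, ball of 20 mm, about 12 g, number 3 in the line from the stop blade (number 1 leads). Origin at its centre.
- bead_4: Orange ceramic bead, ball of 20 mm, about 12 g, number 4 in the line from the stop blade (number 1 leads). Origin at its centre.
- bead_5: Orange ceramic bead, ball of 20 mm, about 12 g, number 5 in the line from the stop blade (number 1 leads). Origin at its centre.

How it is judged:
By the outcome, as a careful person would: the job done as asked, in the order asked, and still so for the second after the job is handed in, with the robot touching nothing.
It also fails if it takes over 38 s, if anything falls off the work surface, if the arm or the gripper's body presses on something with over 40 N, if the wrist force passes 120 N, or if a joint passes its speed limit or range.

## Working session

There is one attempt and no reset: what is moved stays moved. The work goes in short steps, Python scripts to look and compute and a tool call to move; the robot and the scene stay as the last step left them, time stands still between calls to the robot, and variables do not carry over. Pictures are saved under pics/ and viewed, about 8 in all and at most 12, crops included, and the job is handed in when it is done.

Besides the shell and the picture viewer there is one more tool, called after "Emit:" as a command line: name --argument value ..., lists and objects as JSON in quotes. servo_tool: Moves the arm, as the interface text tells. Its arguments: {"type":"object","properties":{"rows":{"type":"array","items":{"type":"array"}},"force":{"type":"number"}},"required":["rows"]}

```bash
mkdir -p pics
cat > h.py <<'E'
import numpy as np,cv2
from rig import *
def towld(cam,p):
    T=np.array(get_calibration(cam)["world_to_cam"]);return np.linalg.inv(T)@np.append(p,1)
def proj(cam,P):
    c=get_calibration(cam);T=np.array(c["world_to_cam"]);q=(T@np.append(P,1))[:3];s=q[:2]/q[2]
    s=s*(1+c["k1"]*(s@s));K=np.array(c["intrinsics"]);return K[:2,:2]@s+K[:2,2]
E
python3 - <<'E'
from h import *
s=sense();print(s)
for c in("scene","top"):
    im=grab_frame(c);cv2.imwrite(f"pics/{c}0.png",im)
    for t in("feeder","gate_left_pad","gate_right_pad","gate_weight","feed_key_top","left_bin","right_bin","bead_jar","thread_cone","bead_1"):
        print(c,t,[(round(d["conf"],2),towld(c,d["centre"])[:3].round().tolist()) for d in boxes_of(c,t)[:5]])
E
```

```text
{'clock': 0.0, 'qpos': array([-1.17537639e+00,  3.53654253e-01,  1.63414684e+00,  2.80834457e-05,
        1.15522897e+00, -2.39175845e-03]), 'qvel': array([-2.68957886e-04,  1.29672788e-03,  1.70787086e-03,  2.26446060e-04,
       -2.49874598e-04,  5.64561291e-05]), 'joint_efforts': array([ 2.92897879e-03, -6.05237174e+01, -3.42067337e+01,  4.05879337e-04,
        9.11644165e-03,  1.83911561e-05]), 'eef_pos': array([ 241.94871323, -575.73300145,  230.55244839]), 'tcp_rot': array([-3.14015531e+00, -2.91147270e-05,  3.97800319e-01]), 'contact_force': array([ 1.65016686, -0.53861153,  0.10158785]), 'wrist_torque': array([ 0.00356192, -0.01002181, -0.03531577]), 'opening': 1.000912597047285}
scene feeder [(0.63, [508.0, 316.0, 81.0])]
scene gate_left_pad [(0.64, [445.0, 302.0, 98.0])]
scene gate_right_pad [(0.88, [440.0, 301.0, 94.0]), (0.71, [456.0, 179.0, 26.0])]
scene gate_weight [(0.66, [443.0, 304.0, 96.0])]
scene feed_key_top []
scene left_bin []
scene right_bin [(0.66, [457.0, 180.0, 29.0]), (0.63, [560.0, 278.0, 129.0])]
scene bead_jar [(0.72, [588.0, 461.0, 84.0]), (0.34, [483.0, 403.0, 20.0])]
scene thread_cone [(0.75, [636.0, 248.0, 34.0])]
scene bead_1 []
top feeder [(0.84, [528.0, 314.0, 66.0])]
top gate_left_pad [(0.95, [449.0, 298.0, 92.0])]
top gate_right_pad [(0.69, [449.0, 296.0, 88.0]), (0.36, [481.0, 413.0, 2.0])]
top gate_weight [(0.56, [451.0, 302.0, 88.0])]
top feed_key_top [(0.72, [554.0, 273.0, 131.0])]
top left_bin [(0.75, [449.0, 300.0, 86.0]), (0.64, [481.0, 416.0, -1.0])]
top right_bin [(0.72, [506.0, 185.0, 2.0]), (0.18, [560.0, 274.0, 132.0])]
top bead_jar [(0.6, [603.0, 450.0, 118.0]), (0.23, [449.0, 299.0, 91.0])]
top thread_cone [(0.39, [526.0, 309.0, 69.0])]
top bead_1 [(0.64, [626.0, 314.0, 119.0]), (0.47, [565.0, 312.0, 117.0]), (0.39, [584.0, 317.0, 121.0]), (0.24, [557.0, 272.0, 129.0])]
```

View pics/scene0.png

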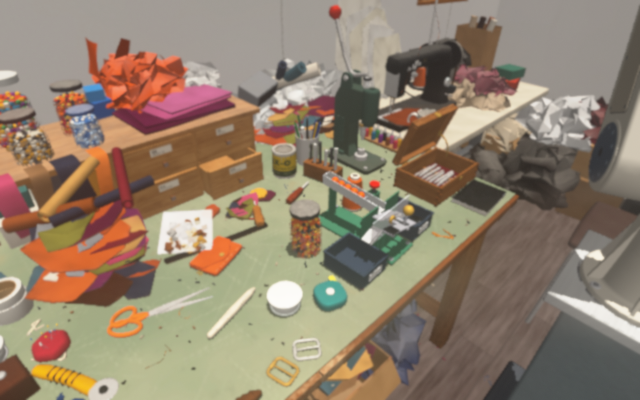

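View pics/top0.png

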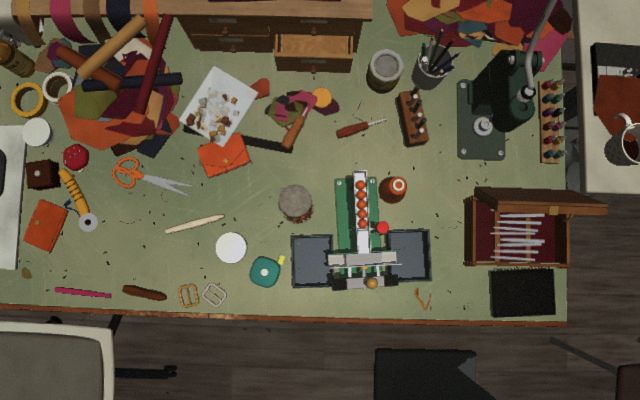

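Run:
```python
import cv2,numpy as np
a=cv2.imread("pics/top0.png")[165:300,285:435];b=cv2.imread("pics/scene0.png")[165:290,320:440]
a=cv2.resize(a,None,fx=5,fy=4.4,interpolation=3);a=cv2.resize(cv2.imread("pics/top0.png")[165:300,285:435],None,fx=4.4,fy=4.4,interpolation=3)
cv2.imwrite("pics/ta.png",a);cv2.imwrite("pics/sb.png",cv2.resize(b,None,fx=4.8,fy=4.8,interpolation=3))
```

```text
(no output)
```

View pics/ta.png

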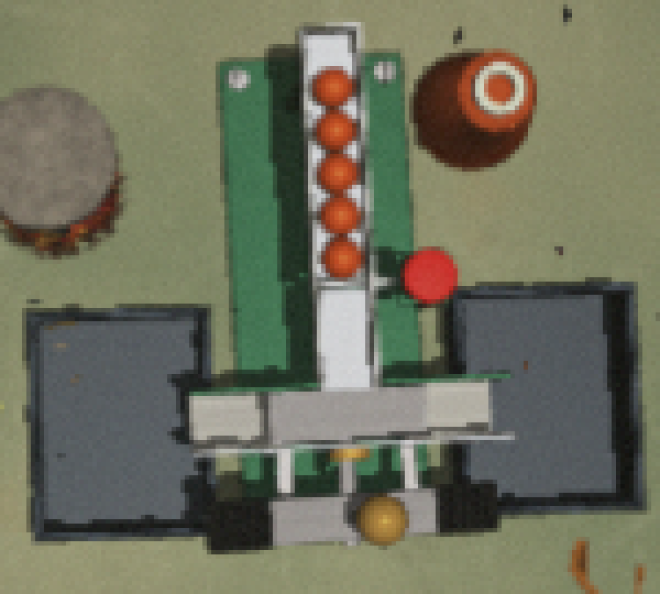

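View pics/sb.png

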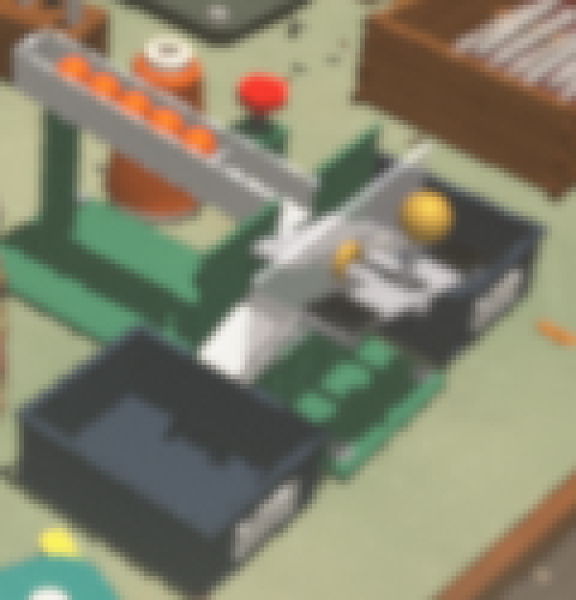

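```bash
cat >> h.py <<'E'
from scipy.optimize import least_squares,fsolve
def back(cam,uv,z):
    return fsolve(lambda q:proj(cam,[q[0],q[1],z])-uv,[500,300])
E
python3 - <<'E'
from h import *
f=lambda a,b:np.array([285+(a+.5)/4.4-.5,165+(b+.5)/4.4-.5])
key=back("top",f(430,276),132);print("key",key)
# local pts
L=[([-60,57,106],f(240,526)),([-60,-54,74],f(469,506)),([-60,-10,119.6],f(382,520))]
for i,p in enumerate([(342,258),(340,215),(338,172),(336,130),(334,88)]):
    L.append(([None,0,102+.1*(62+20*i)],f(*p)))
def R(v,l):
    c,s=np.cos(v[2]),np.sin(v[2]);return [v[0]+c*l[0]-s*l[1],v[1]+s*l[0]+c*l[1],l[2]]
def res(v):
    r=[]
    for i,(l,p) in enumerate(L):
        l=list(l)
        if l[0] is None:l[0]=v[3]+20*(i-3)
        r+=list(proj("top",R(v,l))-p)
    return np.array(r)
s=least_squares(res,[505,310,0,60]);print(s.x,res(s.x).reshape(-1,2).round(1).tolist())
v=s.x
print("leftpad",R(v,[-60,57,106]),"rightpad",R(v,[-60,-54,74]))
for n,l in (("pad",[-60,57,106]),("ball",[-60,-10,119.6]),("mouth",[0,0,92])):print(n,proj("scene",R(v,l)),(proj("scene",R(v,l))-[320,165])*4.8)
print("keyscene",(proj("scene",[*key,132])-[320,165])*4.8, "key local",np.array([[np.cos(v[2]),np.sin(v[2])],[-np.sin(v[2]),np.cos(v[2])]])@(key-v[:2]))
E
```

```text
key [557.05772281 269.16641415]
[5.04656461e+02 3.01053263e+02 9.32436469e-02 6.09662484e+01] [[-0.3, 0.1], [-0.7, 0.2], [0.8, -0.3], [0.3, 0.1], [0.2, 0.1], [0.0, 0.1], [-0.1, -0.1], [-0.3, -0.3]]
leftpad [np.float64(439.60991403854393), np.float64(352.2191375407264), 106] rightpad [np.float64(449.9449674930963), np.float64(241.70132598941336), 74]
pad [391.36219608 228.3310652 ] [342.5385412  303.98911295]
ball [408.28947603 209.37428891] [423.78948494 212.99658676]
mouth [381.5510636  210.68733662] [295.44510528 219.29921579]
keyscene [261.54274618  82.93799847] key local [ 49.20468883 -36.62733886]
```

```bash
cat >> h.py <<'E'
def plan(tgt,yaw,step=58):
    s=sense();p=s["eef_pos"].copy();y=s["tcp_rot"][2];tgt=np.array(tgt,float)
    print("at",p.round(1),"yaw",round(y,3),"t",s["clock"])
    while np.linalg.norm(tgt-p)>.5 or abs(yaw-y)>.005:
        d=tgt-p;d*=min(1,step/max(1e-9,np.linalg.norm(d)));t=np.clip(yaw-y,-np.radians(10.5),np.radians(10.5))
        c,sn=np.cos(y),np.sin(y)
        print([0,[round(c*d[0]+sn*d[1],1),round(sn*d[0]-c*d[1],1),round(-d[2],1)],[0,0,round(-np.degrees(t),1)]]);p=p+d;y+=t
E
python3 - <<'E'
from h import *
plan([437,352,231],1.664)
E
```

```text
at [ 242.1 -576.2  231.3] yaw 0.398 t 1.1
[0, [np.float64(33.0), np.float64(-47.7), np.float64(0.0)], [0, 0, np.float64(-10.5)]]
[0, [np.float64(41.1), np.float64(-40.9), np.float64(0.0)], [0, 0, np.float64(-10.5)]]
[0, [np.float64(47.9), np.float64(-32.7), np.float64(0.0)], [0, 0, np.float64(-10.5)]]
[0, [np.float64(53.0), np.float64(-23.5), np.float64(0.0)], [0, 0, np.float64(-10.5)]]
[0, [np.float64(56.4), np.float64(-13.4), np.float64(0.0)], [0, 0, np.float64(-10.5)]]
[0, [np.float64(57.9), np.float64(-2.9), np.float64(0.0)], [0, 0, np.float64(-10.5)]]
[0, [np.float64(57.5), np.float64(7.7), np.float64(0.0)], [0, 0, np.float64(-9.5)]]
[0, [np.float64(55.4), np.float64(17.1), np.float64(0.0)], [0, 0, np.float64(-0.0)]]
[0, [np.float64(55.4), np.float64(17.1), np.float64(0.0)], [0, 0, np.float64(-0.0)]]
[0, [np.float64(55.4), np.float64(17.1), np.float64(0.0)], [0, 0, np.float64(-0.0)]]
[0, [np.float64(55.4), np.float64(17.1), np.float64(0.0)], [0, 0, np.float64(-0.0)]]
[0, [np.float64(55.4), np.float64(17.1), np.float64(0.0)], [0, 0, np.float64(-0.0)]]
[0, [np.float64(55.4), np.float64(17.1), np.float64(0.0)], [0, 0, np.float64(-0.0)]]
[0, [np.float64(55.4), np.float64(17.1), np.float64(0.0)], [0, 0, np.float64(-0.0)]]
[0, [np.float64(55.4), np.float64(17.1), np.float64(0.0)], [0, 0, np.float64(-0.0)]]
[0, [np.float64(55.4), np.float64(17.1), np.float64(0.0)], [0, 0, np.float64(-0.0)]]
[0, [np.float64(19.5), np.float64(6.0), np.float64(0.0)], [0, 0, np.float64(-0.0)]]
```

Emit:
servo_tool --rows '[[0, [33, -47.7, 0], [0, 0, -10.5]], [0, [41, -41, 0], [0, 0, -10.5]], [0, [48, -32.7, 0], [0, 0, -10.5]], [0, [53, -23.5, 0], [0, 0, -10.5]], [0, [56.4, -13.4, 0], [0, 0, -10.5]], [0, [58, -3, 0], [0, 0, -10.5]], [0, [57.5, 7.7, 0], [0, 0, -9.5]], [0, [55.4, 17, 0], [0, 0, 0]]]'

```text
clock: 2.1
eef_pos: [337.4, -120.4, 231.7]
tcp_rot: [3.14, 0.0, 1.665]
contact_force: [1.3, 0.2, -0.5]
opening: -0.0
```

Run:
```python
from h import *
plan([437,352,231],1.664)
```

```text
at [ 337.4 -120.4  231.7] yaw 1.665 t 2.1
[0, [np.float64(55.4), np.float64(17.3), np.float64(0.1)], [0, 0, np.float64(0.1)]]
[0, [np.float64(55.4), np.float64(17.2), np.float64(0.1)], [0, 0, np.float64(-0.0)]]
[0, [np.float64(55.4), np.float64(17.2), np.float64(0.1)], [0, 0, np.float64(-0.0)]]
[0, [np.float64(55.4), np.float64(17.2), np.float64(0.1)], [0, 0, np.float64(-0.0)]]
[0, [np.float64(55.4), np.float64(17.2), np.float64(0.1)], [0, 0, np.float64(-0.0)]]
[0, [np.float64(55.4), np.float64(17.2), np.float64(0.1)], [0, 0, np.float64(-0.0)]]
[0, [np.float64(55.4), np.float64(17.2), np.float64(0.1)], [0, 0, np.float64(-0.0)]]
[0, [np.float64(55.4), np.float64(17.2), np.float64(0.1)], [0, 0, np.float64(-0.0)]]
[0, [np.float64(17.9), np.float64(5.6), np.float64(0.0)], [0, 0, np.float64(-0.0)]]
```

Emit:
servo_tool --rows '[[0, [57.5, 18, 0], [0, 0, 0]], [0, [57.5, 18, 0], [0, 0, 0]], [0, [57.5, 18, 0], [0, 0, 0]], [0, [57.5, 18, 0], [0, 0, 0]], [0, [57.5, 18, 0], [0, 0, 0]], [0, [57.5, 18, 0], [0, 0, 0]], [0, [57.5, 18, 0], [0, 0, 0]], [0, [57.5, 18, 0], [0, 0, 0]]]'

```text
clock: 3.1
eef_pos: [438.2, 351.6, 231.4]
tcp_rot: [3.141, -0.0, 1.664]
contact_force: [1.0, -0.3, 0.3]
opening: 0.0
```

Emit:
servo_tool --rows '[[0, [0, 0, 30], [0, 0, 0]], [0, [0, 0, 30], [0, 0, 0]], [0, [0, 0, 30], [0, 0, 0]], [0, [0, 0, 15], [0, 0, 0]], [0, [0, 0, 0], [0, 0, 0]]]'

```text
clock: 3.72
eef_pos: [437.8, 349.1, 125.7]
tcp_rot: [-3.14, 0.001, 1.663]
contact_force: [-0.0, 0.4, 0.4]
opening: -0.001
```

Run:
```python
from h import *
plan([437,352,126],1.664)
a=grab_frame("top")[205:305,295:425];b=grab_frame("scene")[165:290,320:440]
a=cv2.resize(a,(520,400),interpolation=3);b=cv2.resize(b,(384,400),interpolation=3)[:,:280]
cv2.imwrite("pics/c1.png",np.hstack([a,b]))
```

```text
at [437.8 349.1 125.7] yaw 1.663 t 3.725
[0, [np.float64(3.0), np.float64(-0.5), np.float64(-0.3)], [0, 0, np.float64(-0.1)]]
```

View pics/c1.png

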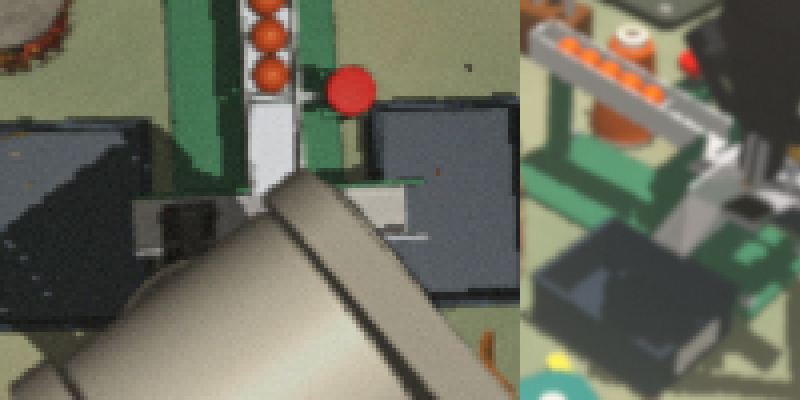

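The fingers stand just above the black left pad (view ≈ (748,205)), clear of the guard. I'll press it slowly, then lift.

Emit:
servo_tool --rows '[[0, [1, 0, 12], [0, 0, 0]], [0, [0, 0, 8], [0, 0, 0]], [0, [0, 0, 6], [0, 0, 0]], [0, [0, 0, 6], [0, 0, 0]], [0, [0, 0, 6], [0, 0, 0]], [0, [0, 0, 6], [0, 0, 0]], [0, [0, 0, 3], [0, 0, 0]], [0, [0, 0, 0], [0, 0, 0]]]'

```text
clock: 4.82
eef_pos: [437.9, 350.2, 79.0]
tcp_rot: [-3.141, 0.0, 1.663]
contact_force: [0.6, -0.2, -0.4]
opening: -0.002
```

Emit:
servo_tool --rows '[[0, [0, 0, 0], [0, 0, 0]], [0, [0, 0, -25], [0, 0, 0]], [0, [0, 0, -40], [0, 0, 0]], [0, [0, 0, -40], [0, 0, 0]], [0, [0, 0, 0], [0, 0, 0]]]'

```text
clock: 5.45
eef_pos: [439.8, 351.7, 187.8]
tcp_rot: [3.136, -0.004, 1.663]
contact_force: [-0.8, -0.2, -0.2]
opening: -0.002
```

Run:
```python
from h import *
plan([556,266,185],1.664)
a=grab_frame("top")[205:305,295:425];b=grab_frame("scene")[165:290,320:440]
a=cv2.resize(a,(520,400),interpolation=3);b=cv2.resize(b,(384,400),interpolation=3)[:,100:380]
cv2.imwrite("pics/c2.png",np.hstack([a,b]))
```

```text
at [439.8 351.7 187.8] yaw 1.663 t 5.45
[0, [np.float64(-38.6), np.float64(43.3), np.float64(1.1)], [0, 0, np.float64(-0.0)]]
[0, [np.float64(-38.6), np.float64(43.3), np.float64(1.1)], [0, 0, np.float64(-0.0)]]
[0, [np.float64(-18.9), np.float64(21.2), np.float64(0.5)], [0, 0, np.float64(-0.0)]]
```

View pics/c2.png

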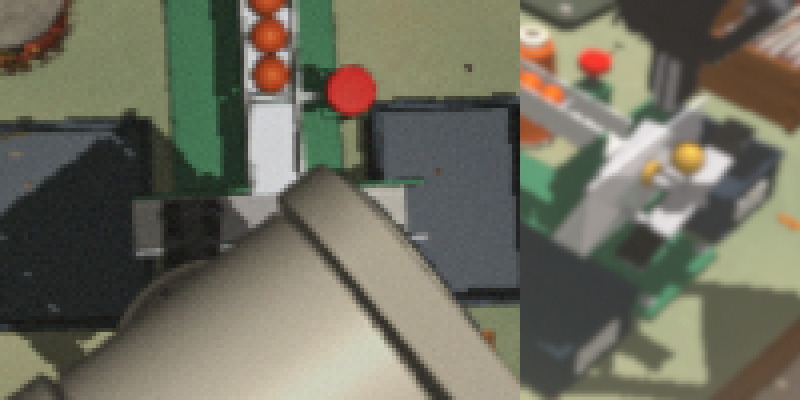

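The gate has tipped: the left pad is down at view (640,245), the right one up at (735,133), and the ball has moved to the left. Next is the key.

Emit:
servo_tool --rows '[[0, [-32, 36, 0], [0, 0, 0]], [0, [-32, 36, 0], [0, 0, 0]], [0, [-31, 36.5, 0], [0, 0, 0]], [0, [0, 0, 0], [0, 0, 0]], [0, [0, 0, 25], [0, 0, 0]], [0, [0, 0, 18], [0, 0, 0]], [0, [0, 0, 0], [0, 0, 0]]]'

```text
clock: 6.42
eef_pos: [552.9, 265.5, 139.1]
tcp_rot: [-3.138, 0.001, 1.664]
contact_force: [0.5, -0.2, -0.4]
opening: 0.0
```

Run:
```python
from h import *
plan([557,267,145],1.664)
a=grab_frame("top")[205:305,295:425];b=grab_frame("scene")[155:280,320:440]
a=cv2.resize(a,(416,320),interpolation=3);b=cv2.resize(b,(384,400),interpolation=3)
cv2.imwrite("pics/c3.png",np.hstack([cv2.copyMakeBorder(a,0,80,0,0,0),b]))
```

```text
at [552.9 265.5 139.1] yaw 1.664 t 6.425
[0, [np.float64(1.1), np.float64(4.2), np.float64(-5.9)], [0, 0, np.float64(-0.0)]]
```

View pics/c3.png

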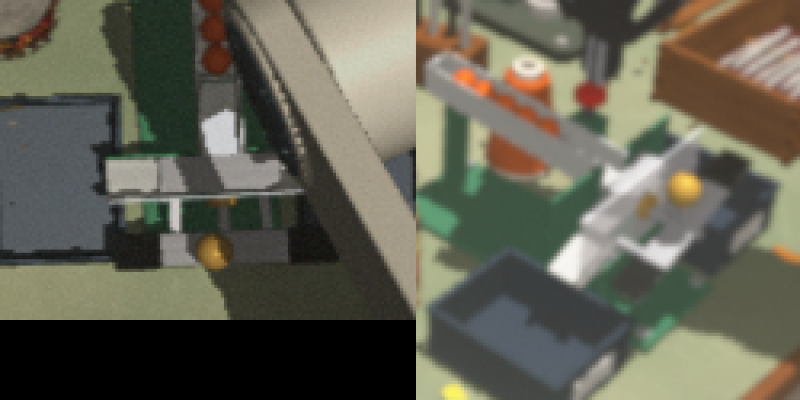

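Emit:
servo_tool --rows '[[0, [1, 4, 0], [0, 0, 0]], [0, [0, 0, 4], [0, 0, 0]], [0, [0, 0, 5], [0, 0, 0]], [0, [0, 0, 4], [0, 0, 0]], [0, [0, 0, 0], [0, 0, 0]]]'

```text
clock: 7.15
eef_pos: [558.8, 267.1, 128.1]
tcp_rot: [3.142, -0.0, 1.663]
contact_force: [-0.1, 0.1, 2.1]
opening: 0.0
```

Emit:
servo_tool --rows '[[0, [0, 0, 5], [0, 0, 0]], [0, [0, 0, 4], [0, 0, 0]], [0, [0, 0, 0], [0, 0, 0]], [0, [0, 0, 0], [0, 0, 0]]]'

```text
clock: 7.65
eef_pos: [558.8, 267.2, 119.3]
tcp_rot: [3.141, -0.0, 1.663]
contact_force: [0.0, -0.2, 4.0]
opening: -0.003
```

Key down (119.3 mm, 4.0 N). Holding.

Emit:
servo_tool --rows '[[0, [0, 0, 0], [0, 0, 0]], [0, [0, 0, 0], [0, 0, 0]], [0, [0, 0, 0], [0, 0, 0]], [0, [0, 0, 0], [0, 0, 0]], [0, [0, 0, 0], [0, 0, 0]], [0, [0, 0, 0], [0, 0, 0]], [0, [0, 0, 0], [0, 0, 0]], [0, [0, 0, 0], [0, 0, 0]]]'

```text
clock: 8.65
eef_pos: [558.8, 267.2, 119.3]
tcp_rot: [3.141, -0.0, 1.663]
contact_force: [2.2, 0.2, 4.2]
opening: 0.0
```

Emit:
servo_tool --rows '[[0, [0, 0, 0], [0, 0, 0]], [0, [0, 0, 0], [0, 0, 0]], [0, [0, 0, 0], [0, 0, 0]], [0, [0, 0, 0], [0, 0, 0]], [0, [0, 0, 0], [0, 0, 0]], [0, [0, 0, 0], [0, 0, 0]], [0, [0, 0, 0], [0, 0, 0]], [0, [0, 0, 0], [0, 0, 0]]]'

```text
clock: 9.65
eef_pos: [558.8, 267.2, 119.3]
tcp_rot: [3.141, -0.0, 1.663]
contact_force: [1.7, 1.1, 4.1]
opening: 0.001
```

Emit:
servo_tool --rows '[[0, [0, 0, 0], [0, 0, 0]], [0, [0, 0, 0], [0, 0, 0]], [0, [0, 0, 0], [0, 0, 0]], [0, [0, 0, 0], [0, 0, 0]], [0, [0, 0, 0], [0, 0, 0]], [0, [0, 0, 0], [0, 0, 0]]]'

```text
clock: 10.4
eef_pos: [558.8, 267.2, 119.3]
tcp_rot: [3.141, -0.0, 1.663]
contact_force: [3.7, 0.6, 5.1]
opening: -0.003
```

Run:
```python
from h import *
a=grab_frame("top")[195:305,285:425];b=grab_frame("scene")[155:280,320:440]
a=cv2.resize(a,(416,327),interpolation=3);b=cv2.resize(b,(384,400),interpolation=3)
cv2.imwrite("pics/c4.png",np.hstack([cv2.copyMakeBorder(a,0,73,0,0,0),b]));print(sense()["contact_force"],sense()["eef_pos"])
```

```text
[2.88848384 0.85226367 4.8454441 ] [558.74592875 267.11938939 119.30184775]
```

View pics/c4.png

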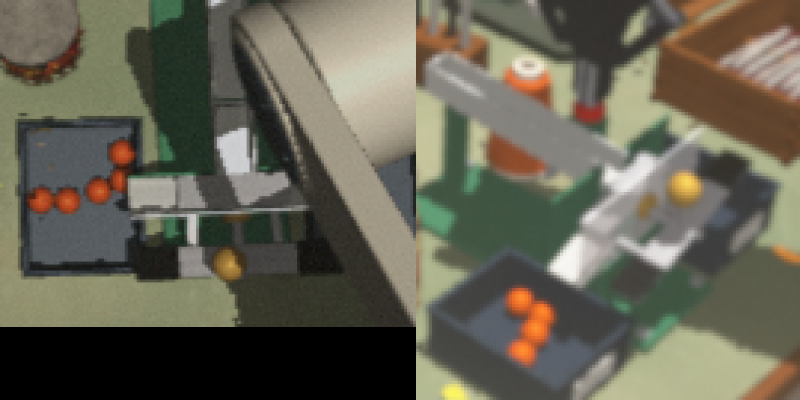

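All five beads are in the left bin: in the top view at (42,200), (68,200), (98,190), (120,180) and (121,152). The channel is empty, so I'll release the key.

Emit:
servo_tool --rows '[[0, [0, 0, -5], [0, 0, 0]], [0, [0, 0, -8], [0, 0, 0]], [0, [0, 0, -15], [0, 0, 0]], [0, [0, 0, -40], [0, 0, 0]], [0, [0, 0, -40], [0, 0, 0]], [0, [-50, 0, 0], [0, 0, 0]], [0, [-50, 0, 0], [0, 0, 0]], [0, [-50, 0, 0], [0, 0, 0]]]'

```text
clock: 11.5
eef_pos: [571.8, 116.3, 228.0]
tcp_rot: [-3.141, 0.0, 1.664]
contact_force: [0.4, 0.7, 0.2]
opening: 0.004
```

Emit:
servo_tool --rows '[[0, [-50, 0, 0], [0, 0, 0]], [0, [-50, 0, 0], [0, 0, 0]], [0, [0, 0, 0], [0, 0, 0]], [0, [0, 0, 0], [0, 0, 0]]]'

```text
clock: 12.0
eef_pos: [581.3, 18.4, 227.6]
tcp_rot: [-3.141, -0.0, 1.662]
contact_force: [-0.3, 0.1, 0.5]
opening: -0.002
```

Run:
```python
from h import *
a=grab_frame("top")[165:305,265:445];b=grab_frame("scene")[155:305,310:440]
a=cv2.resize(a,(450,350),interpolation=3);b=cv2.resize(b,(303,350),interpolation=3)
cv2.imwrite("pics/c5.png",np.hstack([a,b]));print(sense()["contact_force"],sense()["eef_pos"],sense()["clock"])
```

```text
[ 0.11013259  0.21137698 -0.34151713] [581.47200315  19.1963061  227.44385468] 12.1
```

View pics/c5.png

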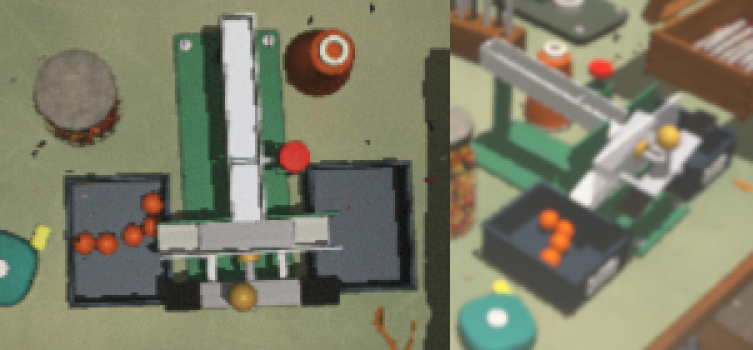

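The key is up at (294,156), the beads are in the left bin, the gate leans left with its ball at (243,297), and nothing else has moved.

```bash
python3 -c "from rig import *;print(sign_off())"
```

```text
the job is handed in; nothing more can be done
None
```

All five beads are now in the left bin, and the job was handed in at about 12 s of the 38 s allowed.

- **Gate:** it was feeding the right bin. I pressed the raised left pad down with the shut fingers until the gate fell over, then lifted clear. No contact force showed on the sensor during this.
- **Feed key:** I pressed it to 119.3 mm and held it for about 3 s, with a vertical force of 4 to 5 N. I then let it spring up and backed the arm away.
- **Last checks:** the final pictures show:
  - the five beads in the left bin, the right bin and the channel empty;
  - the gate still tipped left and the key up;
  - the bins, jar and cone apparently unmoved, and the part of the tape measure in view. The white pot was outside the last crops, and the arm never went near it.
- **Disagreement:** while the key was held, up to 3.7 N of sideways force was read, against noise of 1 to 2 N. It was gone after release.

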